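# Pour the walnuts through the funnel into the jar

### The job

Pick up the small metal scoop that holds the three walnuts and, from above, tip it over the funnel standing in the glass jar so that all three walnuts drop through into the jar. Leave the jar standing upright, then gently set the empty scoop back down on the blue counter, flat on its underside, and let go.

Things in the scene. Friction and masses are not known exactly. Their poses are not given: they have to be found in the camera images.
- scoop: Aluminium scoop with the walnuts (its twin is empty). Trough 130 (x) x 42 x 34 mm, upright parallel sides, walls 3; grip across these near x=+15 (balance). Origin: centre of underside, z up. Open mouth at x=-65, facing roughly the robot; wooden handle at +x to x=132. Last 30 mm of floor rise 5 mm to the mouth: nuts stay until it is tipped down 10 deg, all roll out by 40. 0.12 kg.
- funnel_jar: Loose narrow clear glass jar with a wide aluminium funnel fixed in its neck, one piece, 0.6 kg (a like jar has no funnel). Origin: centre of underside, z up. Jar 72 mm across, 110 high, inside 64 across, floor 6 thick. Funnel coaxial: mouth 126 mm across inside, rim 163 above the counter, sloping 47 deg to a straight throat 50 wide inside, which ends 98 above the counter.
- walnut1: One of three whole walnuts in the shell (all alike, brown, near-round: 26 mm across, 28 mm long, about 11 g) that start in single file in the scoop. They roll easily. Origin at its centre; its axes do not matter.
- walnut2: One of three whole walnuts in the shell (all alike, brown, near-round: 26 mm across, 28 mm long, about 11 g) that start in single file in the scoop. They roll easily. Origin at its centre; its axes do not matter.
- walnut3: One of three whole walnuts in the shell (all alike, brown, near-round: 26 mm across, 28 mm long, about 11 g) that start in single file in the scoop. They roll easily. Origin at its centre; its axes do not matter.
There are look-alikes about, which are no part of the job. What is shaped like the scoop but black or red is not meant.

How it is judged:
By the outcome, as a careful person would: the job done as asked, in the order asked, and still so for the second after the job is handed in, with the robot touching nothing.
It also fails if it takes over 59 s, if anything falls off the work surface, if the arm or the gripper's body presses on something with over 40 N, if the wrist force passes 120 N, or if a joint passes its speed limit or range.

### The arm

A 6-joint arm with a two-finger parallel gripper is mounted at the origin on the work surface. World frame = base frame: x ahead of the robot, y to its left, z up, the work surface at z = 0. Lengths are in mm, angles in rad, forces in N, time in s.
With the tool pointing down it reaches from about 350 to 975 mm from the base axis. Payload 7.1 kg.
Tool frame: the origin (TCP) lies midway between the tips of the shut fingers; the grasp point (between the pads) lies 19 mm behind it (ctrl.grasp_offset is the distance from the TCP to the grasp point, in mm); z points along the fingers, y is the line along which they close (so a half turn about z gives the same grasp; the last joint's range is limited). The gripper opens to 88 mm and grips with 3 to 60 N. Pads are 20 mm wide; open, the fingers measure 115 mm over their backs; the gripper's body (75 mm by 178 mm) begins 61 mm behind the grasp point.
Start: joints at [-1.234, 0.423, 1.63, -0, 1.089, -0.019], TCP at [217.729, -585.832, 222.675] pointing down, gripper open.
Joint ranges: [-3, 3], [-0.9, 2.11], [0.09, 2.58], [-1.31, 4.45], [0.11, 2.69], [-2.54, 2.54]. Speed limits (rad/s): [2.39, 2.39, 3.01, 3.14, 3.14, 3.14].

### API

Orientations are given as a rotation vector (axis times angle).
In Python, from workcell import ctrl gives the robot as it stands. The module is installed in compiled form; this text tells all that it offers.
- The arm moves only by the tool servo_tool, never from a script. Its argument "rows" is a list of rows, each a list of 7 numbers: the turn, a rotation vector about the tool's x, y, z as a fraction of full scale, then the shift along the tool's x, y, z as a fraction of full scale, then the finger opening in mm, from 0 to 87.8. A call has 1 to 10 rows; each row is the pose to reach, as a shift and turn from the pose commanded when the call began, along the tool's axes at that moment; what a row does not reach only later rows make up. Full scale, the value 1, is 20 cm for a shift and 1.5 rad for a turn. A row lasts 1/8 s, in which the tool goes at most 62.5 mm and 10.7 degrees, less where a joint would pass 70% of its speed; a pose out of reach is approached as far as the arm can. A call with a number of a shift or a turn outside -1 to 1 is refused whole. A call with a gripper value outside its range is refused whole. The fingers move at their own pace and stop on an object; the grip force is fixed at half the most. Time passes only in rows, so rows that repeat a pose let the fingers close. It gives the time, the measured TCP pose, the force, the opening and the grip force at its end, in the units of the state.
- ctrl.get_obs(): the state, without advancing time (a new reading comes with each control period).
- ctrl.get_image(name): name is "side" or "top"; returns (picture, depth): 400x640x3 uint8, red, green, blue; 400x640 float32, mm along the optical axis (not along the pixel's ray), 0 where there is no reading.
- ctrl.camera_info(name): a dict with "intrinsics" (3x3 intrinsics, pixels), "R" (3x3) and "t" (3): a world point X has camera coordinates R X + t. Camera axes: x right, y down, z forward; pixel columns grow to the right and rows downward; lengths in mm; the calibration is good to about 2 mm. A picture is of the moment at which its call begins. camera_info takes no time and is no camera call.
- ctrl.close_job(): hands the job in; it is judged then, once.
The state is a dict: "t": time; "qpos": joint angles; "qvel": joint speeds; "joint_torque": joint torques, N m; "ee_pos": TCP position; "orientation": TCP orientation; "ft_force": force on the tool from outside, world axes, zero at the start; "moment": the same for the moment, N m; "width": finger opening in mm; "grasp_force": force on a finger pad.
Only numpy, scipy, OpenCV 4.12 (cv2) and the standard library are available. Lean on these libraries where they do the work, as an engineer would, in place of code of your own. Each camera call takes 0.05 s, during which the arm holds its last target. There are 200 camera calls.

## Working session

There is one attempt and no reset: what is moved stays moved. The work goes in short steps, Python scripts to look and compute and a tool call to move; the robot and the scene stay as the last step left them, time stands still between calls to the robot, and variables do not carry over. Pictures are saved under pics/ and viewed, at most 10 in all, crops included, and the job is handed in when it is done.

Besides the shell and the picture viewer there is one more tool, called after "Emit:" by a JSON object that holds its "method" and its "body". servo_tool: Moves the arm, as the interface text tells. Its arguments: {"type":"object","properties":{"rows":{"type":"array","items":{"type":"array","items":{"type":"number"}}}},"required":["rows"]}

```bash
mkdir -p pics; cat > h.py <<'E'
import numpy as np,cv2
from workcell import ctrl
from scipy.spatial.transform import Rotation as Rn
def shot(n,f=None):
    im,d=ctrl.get_image(n)
    if f: cv2.imwrite('pics/'+f,im[:,:,::-1])
    return im,d
def pts(n,d):
    c=ctrl.camera_info(n);K=np.array(c['intrinsics']);R=np.array(c['R']);t=np.array(c['t'])
    v,u=np.mgrid[0:400,0:640]
    P=np.stack([(u-K[0,2])/K[0,0]*d,(v-K[1,2])/K[1,1]*d,d],-1)
    P=(P-t)@R; P[d==0]=np.nan
    return P
def ray(n,u,v,z):
    c=ctrl.camera_info(n);K=np.array(c['intrinsics']);R=np.array(c['R']);t=np.array(c['t'])
    r=R.T@np.linalg.solve(K,[u,v,1.]);o=-R.T@t
    return o+r*(z-o[2])/r[2]
E
python3 - <<'E'
from h import *
for n in('top','side'):
    im,d=shot(n,n+'0.png');np.savez(n+'0.npz',im=im,d=d)
    c=ctrl.camera_info(n);print(n,-np.array(c['R']).T@c['t'],np.array(c['R'])[2])
o=ctrl.get_obs();print(o['ee_pos'],o['orientation'],o['t'],Rn.from_rotvec(o['orientation']).as_matrix().round(3),ctrl.grasp_offset)
E
```

```text
top [361.90482388  -1.99942445 796.53686211] [ 0.2254014   0.00362482 -0.97425924]
side [ 279.50577127 -529.95866852  710.69588844] [ 0.28137224  0.59936336 -0.74939524]
[ 217.56574656 -585.35740701  221.98821564] [-3.09067264e+00 -5.55678740e-01  3.14199343e-04] 0.1 [[ 0.937  0.348 -0.   ]
 [ 0.348 -0.937  0.001]
 [ 0.    -0.001 -1.   ]] 18.700000000000003
```

View pics/top0.png

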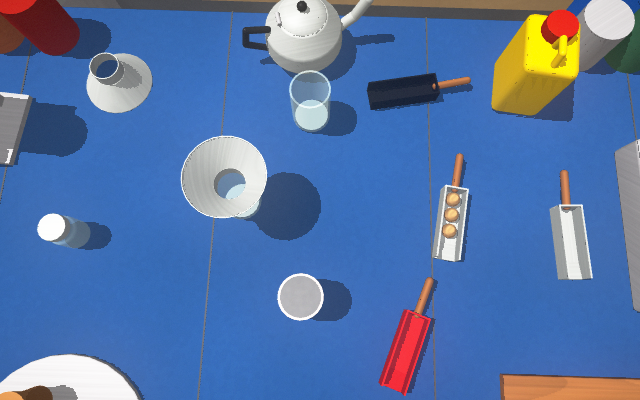

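View pics/side0.png

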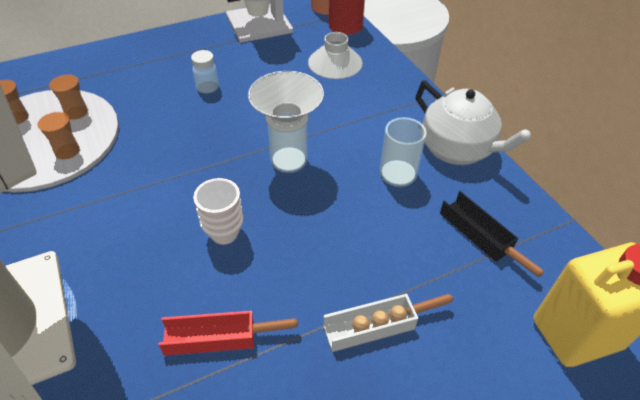

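The top view shows the nut-filled scoop at about (452,223) with its handle toward (460,155), and the funnel jar at (224,177). The side view shows the same scoop at (370,322) and the funnel at (286,95).

```bash
python3 - <<'E'
from h import *
for n,rs,rf,hb in(('top',(425,145,480,270),(170,125,280,225),0),('side',(315,285,460,355),(240,65,335,130),0)):
    z=np.load(n+'0.npz');im,d=z['im'],z['d'];P=pts(n,d);hsv=cv2.cvtColor(im,cv2.COLOR_RGB2HSV)
    def box(r):
        m=np.zeros((400,640),bool);m[r[1]:r[3],r[0]:r[2]]=1;return m
    m=box(rs)&(P[...,2]>24)&(P[...,2]<45)&(hsv[...,1]<70)
    q=P[m];r=cv2.minAreaRect(q[:,:2].astype(np.float32));print(n,'trough',r,np.percentile(q[:,2],[5,50,95]))
    m=box(rs)&(hsv[...,0]<22)&(hsv[...,1]>80)&(P[...,2]>5)
    k,l,s,c=cv2.connectedComponentsWithStats(m.astype(np.uint8))
    for i in range(1,k):
        if s[i,4]>15: print('brown',s[i,4],c[i].round(1),np.nanmedian(P[l==i],0).round(1),np.nanmin(P[l==i],0).round(),np.nanmax(P[l==i],0).round())
    m=box(rf)&(P[...,2]>158)&(P[...,2]<172);q=P[m]
    print('rim',len(q),cv2.minEnclosingCircle(q[:,:2].astype(np.float32)),np.percentile(q[:,2],[5,50,95]))
    m=box((290,110,0,0) if 0 else (0,0,640,400))&(P[...,2]>60)
    k,l,s,c=cv2.connectedComponentsWithStats(m.astype(np.uint8))
    for i in range(1,k):
        if s[i,4]>150: print('tall',s[i].tolist(),np.nanmin(P[l==i],0).round(),np.nanmax(P[l==i],0).round())
E
```

```text
top trough ((548.854248046875, -234.24969482421875), (43.1313591003418, 196.2732391357422), 81.42121887207031) [24.91572264 32.30136779 35.15102138]
brown 229 [457.3 169.9] [ 612.5 -243.    28.4] [ 583. -252.   20.] [ 646. -234.   35.]
brown 160 [452.6 198.2] [ 558.8 -233.4   27.5] [ 548. -245.   15.] [ 578. -223.   33.]
brown 152 [451.  214.4] [ 529.5 -228.9   27.3] [ 519. -242.   14.] [ 543. -220.   33.]
brown 153 [448.6 230.2] [ 500.9 -223.9   27.9] [ 490. -236.   15.] [ 513. -214.   32.]
rim 896 ((548.2821655273438, 150.27911376953125), 65.17326354980469) [158.30299947 160.86515119 163.8496627 ]
tall [0, 0, 64, 39, 1921] [833. 504.  60.] [910. 620. 133.]
tall [243, 0, 131, 65, 4709] [796. -78.  60.] [925. 159. 138.]
tall [501, 0, 139, 104, 8628] [ 732. -581.   60.] [ 917. -316.  193.]
tall [89, 53, 32, 28, 189] [752. 383.  60.] [806. 438.  69.]
tall [289, 70, 42, 51, 1235] [686.  -6.  60.] [759.  65. 113.]
tall [181, 136, 86, 82, 5099] [484.  86.  60.] [612. 215. 166.]
tall [37, 213, 34, 29, 749] [452. 423.  60.] [499. 470.  83.]
tall [278, 273, 46, 48, 1701] [341.  -5.  99.] [41
[... 808 characters left out ...]
[605, 0, 35, 21, 375] [1476.  183.   60.] [1493.  291.  101.]
tall [192, 50, 22, 21, 368] [453. 420.  60.] [499. 470.  84.]
tall [249, 71, 75, 80, 4013] [483.  85.  60.] [613. 216. 167.]
tall [49, 74, 32, 27, 642] [167. 433.  60.] [223. 493.  92.]
tall [0, 79, 37, 114, 2439] [ 80. -69.  60.] [191. 522. 434.]
tall [383, 80, 148, 86, 5890] [686. -79.  60.] [933. 158. 139.]
tall [37, 111, 35, 30, 768] [134. 316.  60.] [188. 374.  91.]
tall [194, 178, 49, 51, 1948] [340.  -6.  60.] [411.  68. 108.]
tall [545, 242, 95, 109, 7603] [ 731. -418.   60.] [ 845. -319.  194.]
tall [0, 259, 24, 79, 1222] [ 36. -60.  60.] [ 71.  23. 136.]
tall [0, 342, 42, 58, 1259] [ 225. -469.  554.] [ 240. -426.  607.]
```

```bash
cat >> h.py <<'E'
def frac(p,Rt):
    o=ctrl.get_obs();R0=Rn.from_rotvec(o['orientation'])
    print('turn',((R0.inv()*Rt).as_rotvec()/1.5).round(3),'shift',(R0.inv().apply(np.array(p)-o['ee_pos'])/200).round(3))
def tool(yaw,tilt=0):
    # tool x along handle direction yaw(deg), z down, tilted mouth down by tilt deg
    a=np.radians(yaw);x=[np.cos(a),np.sin(a),0];z=[0,0,-1]
    return Rn.from_matrix(np.c_[x,np.cross(z,x),z])*Rn.from_rotvec([0,np.radians(tilt),0])
E
python3 -c "
from h import *
print(tool(0,30).as_matrix().round(2))
frac([530,-231,110],tool(-8.7))"
```

```text
[[ 0.87  0.    0.5 ]
 [ 0.   -1.    0.  ]
 [ 0.5   0.   -0.87]]
turn [-0.001  0.     0.338] shift [ 2.081 -1.116  0.562]
```

Emit:
{"method": "servo_tool", "body": {"rows": [[0, 0, 0.339, 1, -0.55, 0, 80], [0, 0, 0.339, 1, -0.55, 0, 80], [0, 0, 0.339, 1, -0.55, 0, 80], [0, 0, 0.339, 1, -0.55, 0, 80], [0, 0, 0.339, 1, -0.55, 0, 80], [0, 0, 0.339, 1, -0.55, 0, 80]]}}

```text
t: 0.85
ee_pos: [366.7, -413.3, 222.5]
orientation: [3.132, -0.239, -0.001]
ft_force: [-0.1, -0.3, 0.9]
width: 79.8
grasp_force: 0.0
```

```bash
python3 -c "
from h import *
frac([530,-231,110],tool(-8.7))"
```

```text
turn [ 0.  0. -0.] shift [ 0.669 -1.025  0.562]
```

Emit:
{"method": "servo_tool", "body": {"rows": [[0, 0, 0, 0.67, -1, 0.5, 80], [0, 0, 0, 0.67, -1, 0.5, 80], [0, 0, 0, 0.67, -1, 0.5, 80], [0, 0, 0, 0.67, -1, 0.5, 80], [0, 0, 0, 0.67, -1, 0.5, 80], [0, 0, 0, 0.67, -1, 0.5, 80], [0, 0, 0, 0.67, -1, 0.5, 80]]}}

```text
t: 1.72
ee_pos: [529.1, -237.5, 123.2]
orientation: [3.132, -0.243, 0.001]
ft_force: [0.4, -0.9, -0.6]
width: 80.0
grasp_force: 0.0
```

```bash
python3 -c "
from h import *
shot('side','side1.png')
frac([530,-231,6],tool(-8.7))"
```

```text
turn [ 0.    -0.001 -0.002] shift [-0.001 -0.033  0.587]
```

View pics/side1.png

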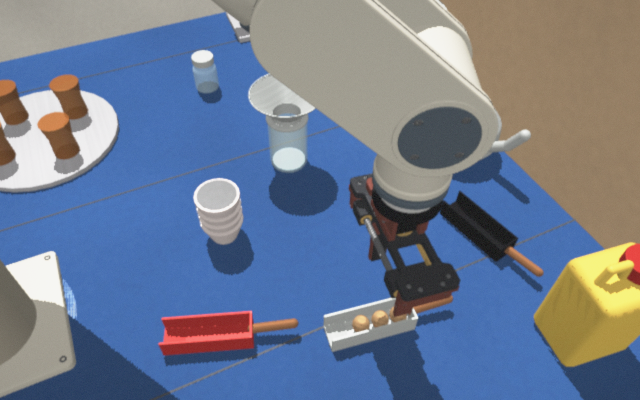

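The fingers straddle the nut scoop at about (425,290); the nuts are undisturbed. Next I descend and close.

Emit:
{"method": "servo_tool", "body": {"rows": [[0, 0, 0, 0, -0.03, 0.2, 80], [0, 0, 0, 0, -0.033, 0.4, 80], [0, 0, 0, 0, -0.033, 0.5, 80], [0, 0, 0, 0, -0.033, 0.55, 80], [0, 0, 0, 0, -0.033, 0.58, 80], [0, 0, 0, 0, -0.033, 0.58, 80], [0, 0, 0, 0, -0.033, 0.58, 60], [0, 0, 0, 0, -0.033, 0.58, 50], [0, 0, 0, 0, -0.033, 0.58, 45], [0, 0, 0, 0, -0.033, 0.58, 42]]}}

```text
t: 3.02
ee_pos: [530.9, -229.4, 6.9]
orientation: [3.132, -0.239, 0.001]
ft_force: [-0.1, -1.4, 1.0]
width: 43.9
grasp_force: 0.7
```

Emit:
{"method": "servo_tool", "body": {"rows": [[0, 0, 0, 0, 0, 0, 38], [0, 0, 0, 0, 0, 0, 30], [0, 0, 0, 0, 0, 0, 30], [0, 0, 0, 0, 0, 0, 30]]}}

```text
t: 3.52
ee_pos: [531.0, -229.5, 6.9]
orientation: [3.132, -0.239, 0.001]
ft_force: [-0.3, -2.2, 4.4]
width: 41.8
grasp_force: 30.0
```

Emit:
{"method": "servo_tool", "body": {"rows": [[0, 0, 0, 0, 0, -0.03, 30], [0, 0, 0, 0, 0, -0.1, 30], [0, 0, 0, 0, 0, -0.2, 30], [0, 0, 0, 0, 0, -0.32, 30], [0, 0, 0, 0, 0, -0.45, 30], [0, 0, 0, 0, 0, -0.6, 30], [0, 0, 0, 0, 0, -0.75, 30], [0, 0, 0, 0, 0, -0.88, 30], [0, 0, 0, 0, 0, -0.96, 30], [0, 0, 0, 0, 0, -1, 30]]}}

```text
t: 4.78
ee_pos: [530.9, -229.2, 208.0]
orientation: [3.132, -0.239, 0.002]
ft_force: [-0.0, -0.6, -2.5]
width: 41.7
grasp_force: 30.0
```

```bash
python3 - <<'E'
from h import *
shot('side','side2.png')
print(ctrl.get_obs()['ft_force'],ctrl.get_obs()['moment'])
yaw=10
# lip = underside at scoop x -65 (floor 5 up); TCP in scoop frame ~(16,0,7)
def tcp(lip,yaw,tilt):
    Rt=tool(yaw,tilt); return np.array(lip)-Rt.apply([-81,0,7-5])
u=np.array([np.cos(np.radians(yaw)),np.sin(np.radians(yaw)),0])
lip=np.array([547.5,151,200])+35*u
frac(tcp(lip,yaw,0),tool(yaw,0)); print(tcp(lip,yaw,0))
E
```

```text
[-0.12893437 -0.28536885 -1.68698027] [ 0.04183073  0.05960902 -0.00416122]
turn [ 0.    -0.001 -0.218] shift [ 0.341 -2.079  0.031]
[661.73769935 171.14318861 202.        ]
```

View pics/side2.png

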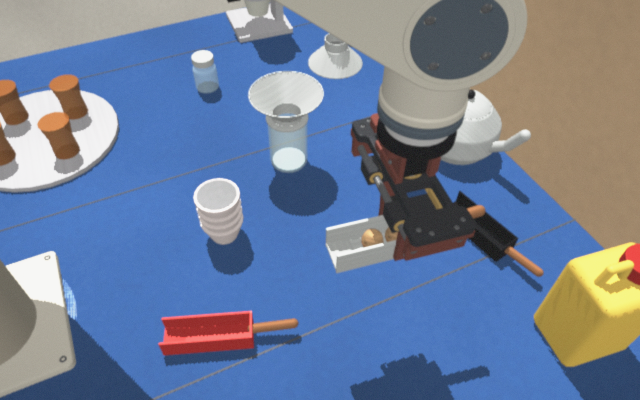

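The scoop is lifted level at about (370,243), with the nuts still inside. Now I carry it to the funnel.

Emit:
{"method": "servo_tool", "body": {"rows": [[0, 0, 0, 0.01, -0.02, 0, 30], [0, 0, -0.01, 0.02, -0.08, 0, 30], [0, 0, -0.02, 0.03, -0.17, 0, 30], [0, 0, -0.03, 0.05, -0.28, 0, 30], [0, 0, -0.05, 0.07, -0.4, 0, 30], [0, 0, -0.07, 0.09, -0.52, 0, 30], [0, 0, -0.08, 0.11, -0.64, 0, 30], [0, 0, -0.09, 0.13, -0.76, 0, 30], [0, 0, -0.1, 0.15, -0.88, 0, 30], [0, 0, -0.11, 0.17, -1.0, 0, 30]]}}

```text
t: 6.08
ee_pos: [594.7, -34.6, 206.1]
orientation: [-3.141, -0.022, 0.001]
ft_force: [0.6, -0.2, -1.2]
width: 42.0
grasp_force: 30.0
```

```bash
python3 - <<'E'
from h import *
o=ctrl.get_obs();print(o['ee_pos'],o['ft_force'])
frac([661.7,171,208],tool(10))
E
```

```text
[594.69885391 -34.58590812 206.14917492] [ 0.57600347 -0.18958486 -1.16547629]
turn [-0.     0.001 -0.107] shift [ 0.35  -1.023 -0.009]
```

Emit:
{"method": "servo_tool", "body": {"rows": [[0, 0, -0.01, 0.04, -0.12, 0, 30], [0, 0, -0.02, 0.08, -0.24, 0, 30], [0, 0, -0.04, 0.12, -0.36, 0, 30], [0, 0, -0.06, 0.16, -0.48, 0, 30], [0, 0, -0.07, 0.2, -0.6, 0, 30], [0, 0, -0.08, 0.24, -0.72, 0, 30], [0, 0, -0.09, 0.28, -0.83, 0, 30], [0, 0, -0.1, 0.31, -0.92, 0, 30], [0, 0, -0.107, 0.34, -0.98, 0, 30], [0, 0, -0.107, 0.35, -1, 0, 30]]}}

```text
t: 7.32
ee_pos: [662.6, 164.7, 206.6]
orientation: [3.13, 0.272, -0.0]
ft_force: [-0.4, -0.4, -0.9]
width: 41.9
grasp_force: 30.0
```

```bash
python3 - <<'E'
from h import *
shot('side','side3.png')
im,d=shot('top');P=pts('top',d)
yaw=10
def tcp(lip,tilt): return np.array(lip)-tool(yaw,tilt).apply([-81,0,2])
u=np.array([np.cos(np.radians(yaw)),np.sin(np.radians(yaw)),0])
c=np.array([547.5,151,0])
o=ctrl.get_obs();print(o['ee_pos'],o['qpos'].round(2) if hasattr(o['qpos'],'round') else o['qpos'])
for tilt,off,z in((0,35,190),(8,33,184),(14,32,182),(20,30,180),(30,30,180),(40,30,180),(45,30,180)):
    print(tilt);frac(tcp(c+off*u+[0,0,z],tilt),tool(yaw,tilt))
E
```

```text
[662.41328573 164.11418926 206.55415794] [ 0.23  0.52  1.5  -0.    1.11  1.62]
0
turn [ 0.     0.    -0.001] shift [ 0.003 -0.035  0.073]
8
turn [ 0.     0.093 -0.001] shift [-0.013 -0.035  0.046]
14
turn [ 0.     0.163 -0.001] shift [-0.027 -0.035  0.015]
20
turn [ 0.     0.233 -0.001] shift [-0.05  -0.035 -0.015]
30
turn [ 0.     0.349 -0.001] shift [-0.082 -0.035 -0.078]
40
turn [ 0.001  0.466 -0.001] shift [-0.123 -0.035 -0.135]
45
turn [ 0.001  0.524 -0.001] shift [-0.148 -0.035 -0.161]
```

View pics/side3.png

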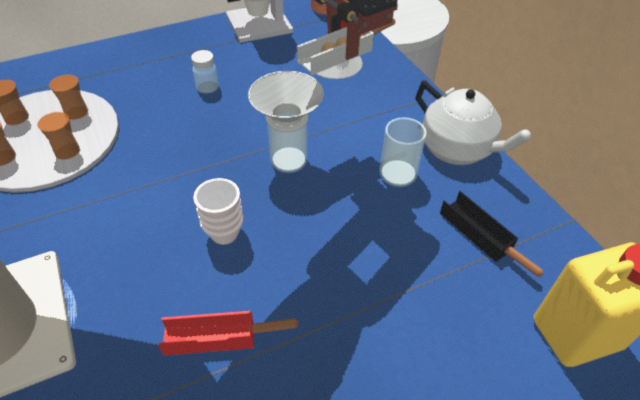

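The scoop's mouth is at about (302,52), just beyond and above the funnel centre in this view, with the nuts still in it. Now I tip it slowly.

Emit:
{"method": "servo_tool", "body": {"rows": [[0, 0.02, 0, 0, -0.025, 0.06, 30], [0, 0.055, 0, -0.005, -0.035, 0.055, 30], [0, 0.093, 0, -0.013, -0.035, 0.046, 30], [0, 0.117, 0, -0.018, -0.035, 0.035, 30], [0, 0.14, 0, -0.022, -0.035, 0.025, 30], [0, 0.163, 0, -0.027, -0.035, 0.015, 30], [0, 0.175, 0, -0.031, -0.035, 0.01, 30], [0, 0.187, 0, -0.035, -0.035, 0.005, 30], [0, 0.2, 0, -0.039, -0.035, 0, 30], [0, 0.21, 0, -0.042, -0.035, -0.005, 30]]}}

```text
t: 8.68
ee_pos: [652.7, 169.5, 207.6]
orientation: [-3.065, -0.265, -0.488]
ft_force: [-0.1, -0.5, -2.0]
width: 41.7
grasp_force: 30.0
```

```bash
cat > st.py <<'E'
from h import *
import sys
o=ctrl.get_obs();print(o['ee_pos'],o['ft_force'])
im,d=shot('side');P=pts('side',d);hsv=cv2.cvtColor(im,cv2.COLOR_RGB2HSV)
cv2.imwrite('pics/'+sys.argv[1],cv2.resize(im[0:220,180:460,::-1],None,fx=2.5,fy=2.5))
yaw=10
def tcp(lip,tilt): return np.array(lip)-tool(yaw,tilt).apply([-81,0,2])
u=np.array([np.cos(np.radians(yaw)),np.sin(np.radians(yaw)),0])
for tilt in(25,30,40,45):
    print(tilt);frac(tcp(np.array([547.5,151,180])+30*u,tilt),tool(yaw,tilt))
E
python3 st.py side4.png
```

```text
[652.70441934 169.47023749 207.63008754] [-0.08728249 -0.5047316  -1.96129042]
25
turn [ 0.     0.08  -0.001] shift [-0.006 -0.    -0.046]
30
turn [ 0.     0.139 -0.001] shift [-0.012 -0.    -0.081]
40
turn [ 0.001  0.255 -0.001] shift [-0.035  0.    -0.148]
45
turn [ 0.001  0.313 -0.001] shift [-0.05  0.   -0.18]
```

View pics/side4.png

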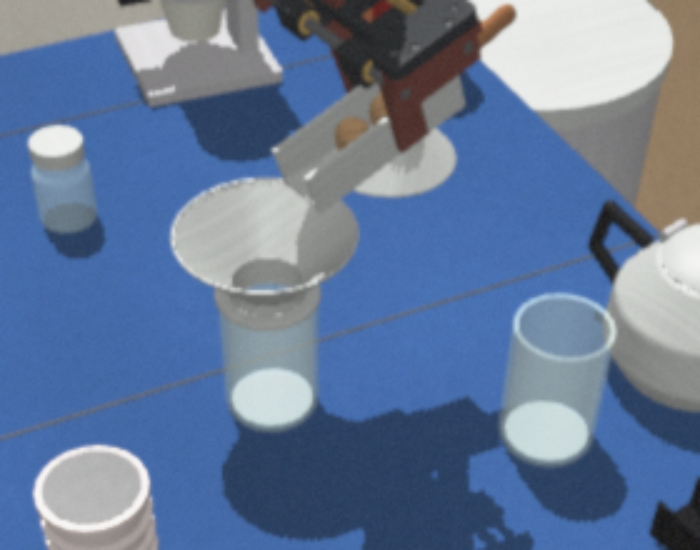

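The scoop is tilted about 18°, its lip is inside the rim outline at about (305,190) in the crop, and the nuts are still in the trough at (350,130). I keep tipping slowly.

Emit:
{"method": "servo_tool", "body": {"rows": [[0, 0.02, 0, -0.001, 0, -0.01, 30], [0, 0.04, 0, -0.003, 0, -0.022, 30], [0, 0.06, 0, -0.004, 0, -0.034, 30], [0, 0.08, 0, -0.006, 0, -0.046, 30], [0, 0.1, 0, -0.008, 0, -0.058, 30], [0, 0.12, 0, -0.01, 0, -0.07, 30], [0, 0.139, 0, -0.012, 0, -0.081, 30], [0, 0.139, 0, -0.012, 0, -0.081, 30]]}}

```text
t: 9.72
ee_pos: [645.2, 168.3, 222.2]
orientation: [-2.981, -0.258, -0.798]
ft_force: [-0.0, 0.9, -2.1]
width: 41.8
grasp_force: 30.0
```

```bash
python3 st.py side5.png
```

```text
[645.22433776 168.2835524  222.23475004] [-0.04292916  0.93722876 -2.14015978]
25
turn [ 0.001 -0.058 -0.001] shift [-0.003  0.     0.035]
30
turn [ 0.001  0.    -0.001] shift [-0.002  0.    -0.   ]
40
turn [ 0.001  0.117 -0.001] shift [-0.01   0.    -0.071]
45
turn [ 0.001  0.175 -0.001] shift [-0.019  0.    -0.105]
```

View pics/side5.png

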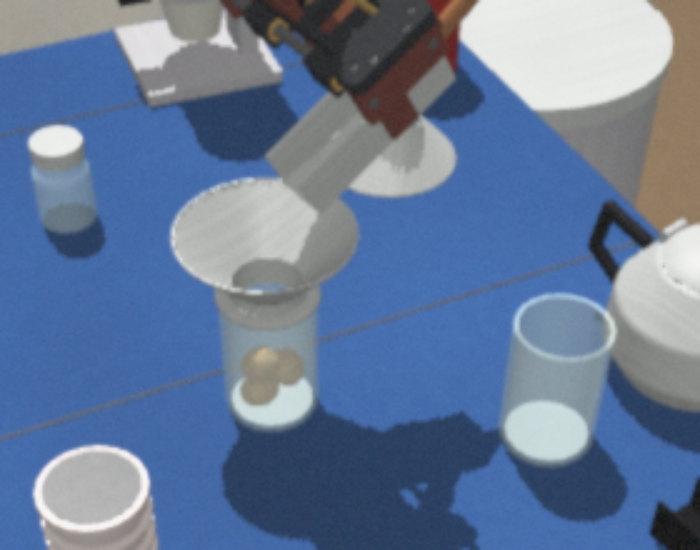

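All three walnuts lie in the jar at about (270,372) in the crop, and the scoop is empty. Next: lift, level and return.

Emit:
{"method": "servo_tool", "body": {"rows": [[0, 0, 0, 0.03, 0, -0.05, 30], [0, -0.05, 0, 0.07, 0, -0.12, 30], [0, -0.14, 0, 0.09, 0, -0.16, 30], [0, -0.23, 0, 0.09, 0, -0.16, 30], [0, -0.3, 0, 0.09, 0, -0.16, 30], [0, -0.349, 0, 0.09, 0, -0.16, 30], [0, -0.349, 0, 0.09, 0, -0.16, 30]]}}

```text
t: 10.65
ee_pos: [646.7, 168.5, 259.5]
orientation: [-3.129, -0.271, -0.003]
ft_force: [-0.4, -0.5, -1.9]
width: 42.0
grasp_force: 30.0
```

```bash
python3 - <<'E'
from h import *
o=ctrl.get_obs();print(o['ee_pos'])
frac([531,-229.5,210],tool(-8.7))
E
```

```text
[646.6905332  168.50250279 259.53727987]
turn [-0.    -0.001  0.216] shift [-0.912  1.861  0.245]
```

Emit:
{"method": "servo_tool", "body": {"rows": [[0, 0, 0.01, -0.03, 0.06, 0, 30], [0, 0, 0.04, -0.09, 0.18, 0, 30], [0, 0, 0.07, -0.17, 0.34, 0, 30], [0, 0, 0.1, -0.25, 0.51, 0, 30], [0, 0, 0.13, -0.33, 0.68, 0, 30], [0, 0, 0.16, -0.41, 0.84, 0, 30], [0, 0, 0.19, -0.46, 0.94, 0, 30], [0, 0, 0.216, -0.49, 1.0, 0, 30]]}}

```text
t: 11.65
ee_pos: [582.3, -47.2, 259.4]
orientation: [-3.132, 0.244, -0.001]
ft_force: [0.2, -0.0, -0.8]
width: 42.1
grasp_force: 30.0
```

```bash
python3 - <<'E'
from h import *
frac([531,-229.5,100],tool(-8.7))
E
```

```text
turn [-0.    -0.    -0.002] shift [-0.113  0.94   0.797]
```

Emit:
{"method": "servo_tool", "body": {"rows": [[0, 0, 0, -0.02, 0.12, 0.06, 30], [0, 0, 0, -0.04, 0.26, 0.15, 30], [0, 0, 0, -0.06, 0.42, 0.26, 30], [0, 0, 0, -0.08, 0.58, 0.38, 30], [0, 0, 0, -0.09, 0.72, 0.5, 30], [0, 0, 0, -0.1, 0.84, 0.62, 30], [0, 0, 0, -0.11, 0.91, 0.71, 30], [0, 0, 0, -0.113, 0.94, 0.77, 30], [0, 0, 0, -0.113, 0.94, 0.797, 30], [0, 0, 0, -0.113, 0.94, 0.797, 30]]}}

```text
t: 12.9
ee_pos: [532.7, -227.5, 99.7]
orientation: [-3.133, 0.236, 0.0]
ft_force: [0.2, 0.7, -0.4]
width: 41.4
grasp_force: 30.0
```

```bash
python3 - <<'E'
from h import *
im,d=shot('side');P=pts('side',d);hsv=cv2.cvtColor(im,cv2.COLOR_RGB2HSV)
cv2.imwrite('pics/side6.png',im[150:400,250:550,::-1])
frac([531,-229.5,7],tool(-8.7))
E
```

```text
turn [ 0.    -0.     0.001] shift [-0.008  0.011  0.465]
```

View pics/side6.png

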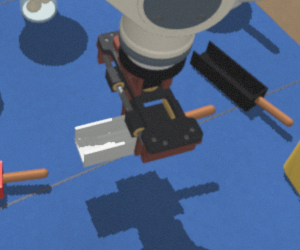

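The empty scoop is held level at about (105,140) in the crop, above a clear counter. I lower it gently, slowing near the end.

Emit:
{"method": "servo_tool", "body": {"rows": [[0, 0, 0, 0, 0, 0.1, 30], [0, 0, 0, 0, 0, 0.22, 30], [0, 0, 0, 0, 0, 0.32, 30], [0, 0, 0, 0, 0, 0.39, 30], [0, 0, 0, 0, 0, 0.42, 30], [0, 0, 0, 0, 0, 0.435, 30], [0, 0, 0, 0, 0, 0.445, 30], [0, 0, 0, 0, 0, 0.452, 30], [0, 0, 0, 0, 0, 0.457, 30], [0, 0, 0, 0, 0, 0.457, 30]]}}

```text
t: 14.2
ee_pos: [532.5, -228.1, 8.4]
orientation: [3.133, -0.237, 0.0]
ft_force: [1.3, 0.1, -0.9]
width: 41.9
grasp_force: 30.0
```

Emit:
{"method": "servo_tool", "body": {"rows": [[0, 0, 0, 0, 0, 0.003, 30], [0, 0, 0, 0, 0, 0.006, 30], [0, 0, 0, 0, 0, 0.006, 30]]}}

```text
t: 14.58
ee_pos: [532.4, -228.1, 7.0]
orientation: [-3.133, 0.237, 0.0]
ft_force: [-0.3, 0.5, -0.7]
width: 41.9
grasp_force: 30.0
```

Emit:
{"method": "servo_tool", "body": {"rows": [[0, 0, 0, 0, 0, 0.002, 30], [0, 0, 0, 0, 0, 0.004, 30], [0, 0, 0, 0, 0, 0.004, 30]]}}

```text
t: 14.95
ee_pos: [532.4, -228.1, 6.9]
orientation: [3.133, -0.237, 0.0]
ft_force: [-2.6, 1.4, 7.3]
width: 42.0
grasp_force: 30.0
```

Contact (about 8 N). I open slowly and then withdraw straight up.

Emit:
{"method": "servo_tool", "body": {"rows": [[0, 0, 0, 0, 0, 0, 42], [0, 0, 0, 0, 0, 0, 43], [0, 0, 0, 0, 0, 0, 46], [0, 0, 0, 0, 0, 0, 55], [0, 0, 0, 0, 0, 0, 65], [0, 0, 0, 0, 0, 0, 75], [0, 0, 0, 0, 0, 0, 80], [0, 0, 0, 0, 0, 0, 80]]}}

```text
t: 15.95
ee_pos: [532.4, -228.1, 6.2]
orientation: [-3.133, 0.237, 0.0]
ft_force: [-0.3, -0.2, 0.6]
width: 79.9
grasp_force: 0.0
```

Emit:
{"method": "servo_tool", "body": {"rows": [[0, 0, 0, 0, 0, -0.05, 80], [0, 0, 0, 0, 0, -0.15, 80], [0, 0, 0, 0, 0, -0.3, 80], [0, 0, 0, 0, 0, -0.5, 80], [0, 0, 0, 0, 0, -0.7, 80], [0, 0, 0, 0, 0, -0.9, 80], [0, 0, 0, 0, 0, -1, 80], [0, 0, 0, 0, 0, -1, 80], [0, 0, 0, 0, 0, -1, 80]]}}

```text
t: 17.08
ee_pos: [531.9, -227.8, 206.1]
orientation: [-3.132, 0.237, 0.001]
ft_force: [-0.3, 0.0, -0.3]
width: 80.2
grasp_force: 0.0
```

```bash
python3 -c "
from h import *
shot('side','side7.png')"
```

```text
(no output)
```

View pics/side7.png

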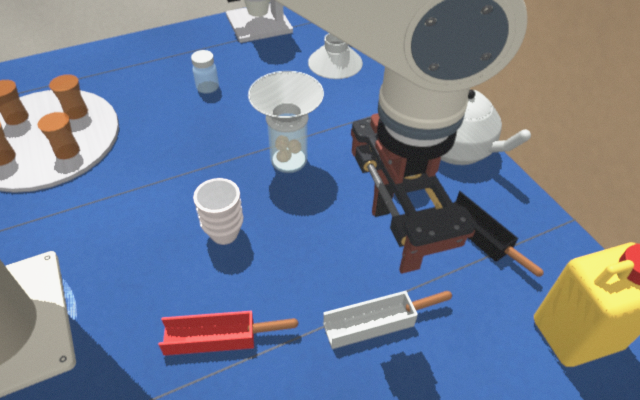

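The empty scoop lies flat at (370,320), the jar stands upright at (288,130) with the nuts in it, and the gripper is clear of everything.

```bash
python3 -c "
from h import *
print(ctrl.close_job())"
```

```text
the job is handed in; nothing more can be done
None
```

The job is handed in at about 17 s: all three walnuts are in the upright jar, and the empty scoop is back flat on the counter, released.

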